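# Seat the plug-in module, then hold the test-box flap at its balance point

### The job

Get this board ready for test: press the plug-in module fully home into its sockets on the green circuit board. Then take the red bar of the test box's flap, swing the flap up until it stands upright on its balance point, and keep hold of the bar there - finish while still gripping it, with the flap standing still - so that I can put the board in. The flap has no stay: do not let it go over to the far side, and leave the other things on the bench where they are.

Things in the scene. Friction and masses are not known exactly. Their poses are not given: they have to be found in the camera images.
- box: open aluminium test box fixed to the bench, 130 (x) x 150 (y) x 62 mm high, covered by a grey flap lid hinged along its far (+x) edge. Origin: centre of its underside; z up; own -x is the side on which the flap's red bar sticks out
- hinge (a point): middle of the flap's hinge axis, fixed, 66 mm above the bench at 70 mm along the box's own +x. The hinge axis is level and runs along the box's own y
- flap (a joint): angle of the flap about the hinge: 0 = lying shut on the box (as it starts), 1.571 = upright, its balance point with its mass straight above the hinge, 2.4 = fallen over to the far stop. Almost no friction, no stay: let go, it falls shut below the balance point and away to the far side above it. Grey plate 128 x 150 x 6 mm; flap and bar weigh 0.2 to 0.4 kg
- bar (a point): the flap's handle: red round bar 12 mm thick, 100 mm long, parallel to the hinge, in the flap's plane, 185 mm from the hinge axis; origin at its middle, y along it. 8 mm rods at its ends join it to the flap, leaving 44 mm free between bar and flap edge. Shut, it is 66 mm above the bench, free underneath; upright, 251 mm. Pinch it from above, fingers either side; it can turn in the fingers
- holder: grey board holder fixed to the bench, 110 (x) x 140 (y) mm, with a green circuit board whose top is 20 mm above the bench, two black socket strips and a few small parts at the board's corners, at most 29 mm above the bench; origin: centre of its underside, z up
- module_top (a point): centre of the flat top of the plug-in module: a blue 42 x 55 mm (x, y) board 3 mm thick with a raised steel can 30 x 36 mm on it, over the middle of the holder; this point is the can's top. It moves down with the module: 36.5 mm above the bench when the module is fully home, up to 44.5 mm when standing proud
- module (a joint): how far the module is pushed down into its sockets (m): 0 = standing 8 mm proud, 0.008 = fully home on a firm stop; starts anywhere from 0 to 0.003. Stiff pins: it moves at about 7 to 10 N of push and stays where it is pushed
- reel: wire reel with green rims, 58 mm across, 45 mm high, loose, to be left alone; origin at its underside
- tape: yellow roll of tape lying flat, 70 mm across, 19 mm high, loose, to be left alone; origin at its underside
- cutters: side cutters with blue handles, 110 mm long, 12 mm high, lying, loose, to be left alone; origin near the pivot, underside
- driver: screwdriver with yellow handle, 160 mm long, lying, loose, to be left alone; handle to its own -x
- jar: small clear jar with black lid, 38 mm across, 40 mm high, loose, to be left alone; origin at its underside
- spare_board: small spare green circuit board, 50 x 70 mm, lying flat, 10 mm high, loose, to be left alone; origin at its underside
- parts_tray: clear parts tray, 100 x 150 x 35 mm, loose, to be left alone; origin at its underside
Mind the look-alikes: they are no part of the job. There is more than one size of the holder; the one meant has the size given above.

How it is judged (in metres and radians):
On the way, in this order (a step that is already met when the one before it is completed fails the run):
1. the module is pressed fully home while the flap is still shut (value of joint module above 0.0065 m and value of joint flap below 0.15 rad), for 0.2 s.
2. the gripped bar has carried the flap more than half-way up (value of joint flap above 0.9 rad and contact force between the fingers and flap above 1 N), for 0.1 s.
At the end, for the whole second after the job is handed in: the module is home (at most 1.5 mm short of its stop), and the flap stands within 0.12 rad (7 degrees) of upright, its balance point, moving slower than 0.1 rad/s, with the fingers gripping the flap's bar (over 1 N of contact) (value of joint module above 0.0065 m and value of joint flap between 1.451 and 1.691 rad and velocity of joint flap between -0.1 and 0.1 rad/s and contact force between the fingers and flap above 1 N); the arm keeps its last pose, push and grip.
It fails at once if the flap goes over to the far side (beyond 1.95 rad) (value of joint flap above 1.95 rad).
It fails at once if one of the other things on the bench is moved by more than 20 mm (distance of any of reel, tape, cutters, driver, jar, spare_board, parts_tray from where it was at the start of the episode above 0.02 m).
It also fails if it takes over 53 s, if anything falls off the work surface, if the arm or the gripper's body presses on something with over 40 N, if the wrist force passes 120 N, or if a joint passes its speed limit or range.

### The arm

A 6-joint arm with a two-finger parallel gripper is mounted at the origin on the work surface. World frame = base frame: x ahead of the robot, y to its left, z up, the work surface at z = 0. Lengths are in mm, angles in rad, forces in N, time in s.
With the tool pointing down it reaches from about 400 to 925 mm from the base axis. Payload 12.5 kg.
Tool frame: the origin (TCP) lies between the finger pads; the fingertips stand 19 mm ahead of it and the grasp point (between the pads) is the TCP (env.tips_ahead is the distance from the TCP to the fingertips, in mm); z points along the fingers, y is the line along which they close (so a half turn about z gives the same grasp; the last joint's range is limited). The gripper opens to 95 mm and grips with 3 to 60 N. Pads are 20 mm wide; open, the fingers measure 119 mm over their backs; the gripper's body (75 mm by 180 mm) begins 59 mm behind the grasp point.
Start: joints at [1.052, 0.491, 1.559, -0, 1.092, -0.106], TCP at [250.721, 572.527, 205.961] pointing down, gripper open.
Joint ranges: [-3.1, 3.1], [-0.84, 2.19], [0.05, 2.79], [-1.13, 4.28], [0.06, 2.93], [-2.69, 2.69]. Speed limits (rad/s): [2.22, 2.22, 2.79, 3.14, 3.14, 3.14].

### API

Orientations are given as [roll, pitch, yaw] about the fixed x, y, z axes, in that order (R = Rz(yaw) Ry(pitch) Rx(roll)).
In Python, from cell import env gives the robot as it stands.
- The arm moves only by the shell command python3 -m crank 'ROWS'. ROWS is JSON, a list of rows, each a list of 5 numbers: the shift along the tool's x, y, z in mm, then the turn about the tool's z in degrees, then the finger opening in mm, from 0 to 95.1. In form: [[dx, dy, dz, yaw, grip], ...]. A call has 1 to 10 rows; each row is the pose to reach, as a shift and turn from the pose commanded when the call began, along the tool's axes at that moment; what a row does not reach only later rows make up. A row lasts 1/12 s, in which the tool goes at most 41.7 mm and 7.16 degrees, less where a joint would pass 70% of its speed; a pose out of reach is approached as far as the arm can. A call with a gripper value outside its range is refused whole. The fingers move at their own pace and stop on an object; the grip force is fixed at half the most. Time passes only in rows, so rows that repeat a pose let the fingers close. It gives the time, the measured TCP pose, the force, the opening and the grip force at its end, in the units of the state.
- env.state(): the state, without advancing time (a new reading comes with each control period).
- env.read_camera(name): name is "scene" or "top" or "wrist"; returns a dict with "img" (420x560x3 uint8, blue, green, red), "K" (3x3 intrinsics, pixels), "pose" (4x4, takes a point from camera to world coordinates). Camera axes: x right, y down, z forward; pixel columns grow to the right and rows downward; lengths in mm; the calibration is good to about 2 mm. The wrist camera is an equidistant fisheye: a pixel r from the principal point sees the ray r / f radians off the axis. A picture is of the moment at which its call begins. There is no depth.
- env.job_done(): hands the job in; it is judged then, once.
The state is a dict: "t": time; "joints": joint angles; "qvel": joint speeds; "tau": joint torques, N m; "eef_pos": TCP position; "tcp_rot": TCP orientation; "ft_force": force on the tool from outside, world axes, zero at the start; "moment": the same for the moment, N m; "opening": opening from 0.0 (shut) to 1.0 (fully open); "grip_force": force on a finger pad.
Only numpy, scipy, OpenCV 4.12 (cv2) and the standard library are available. Lean on these libraries where they do the work, as an engineer would, in place of code of your own. Each camera call takes 0.05 s, during which the arm holds its last target. There are 200 camera calls.

## Working session

There is one attempt and no reset: what is moved stays moved. The work goes in short steps, Python scripts to look and compute and a shell command to move; the robot and the scene stay as the last step left them, time stands still between calls to the robot, and variables do not carry over. Pictures are saved under pics/ and viewed, at most 12 in all, crops included, and the job is handed in when it is done.

```bash
mkdir -p pics; ls; python3 - <<'E'
from cell import env
import cv2,pickle,numpy as np
d={}
for n in("top","scene"):
    c=env.read_camera(n); d[n]=c; cv2.imwrite(f"pics/{n}0.png",c["img"]); print(n,np.round(c["K"],1).tolist(),np.round(c["pose"],3).tolist())
pickle.dump(d,open("d0.pkl","wb"))
s=env.state();print(s["eef_pos"],s["tcp_rot"],s["t"])
E
```

```text
pics
top [[406.5, 0.0, 282.1], [0.0, 406.5, 201.6], [0.0, 0.0, 1.0]] [[0.001, -0.994, 0.106, 421.479], [-1.0, -0.002, -0.013, 2.592], [0.013, -0.106, -0.994, 1227.273], [0.0, 0.0, 0.0, 1.0]]
scene [[460.5, 0.0, 278.0], [0.0, 460.5, 214.3], [0.0, 0.0, 1.0]] [[0.749, 0.401, -0.528, 1142.801], [0.663, -0.441, 0.605, -659.925], [0.009, -0.803, -0.596, 750.192], [0.0, 0.0, 0.0, 1.0]]
[250.60944264 572.34913454 205.46078561] [-3.14071167e+00 -7.16424115e-05  2.72882098e+00] 0.1
```

View pics/top0.png

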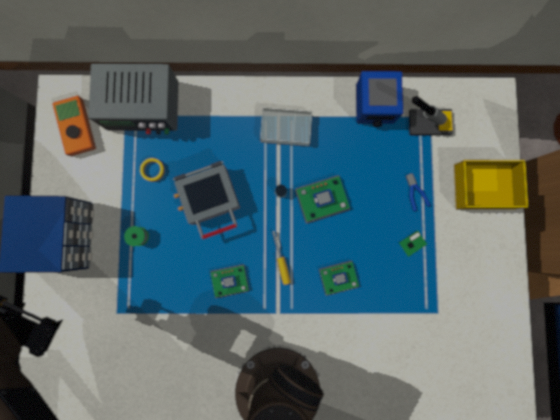

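View pics/scene0.png

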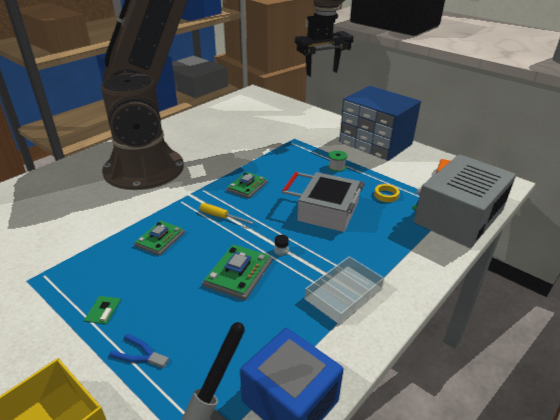

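The top view shows three look-alike holders, at (323,198), (339,278) and (230,281). The one at (323,198) is the largest. The box is at (206,193) with the red bar at (218,231), and the jar at (281,190) lies between the box and the big holder. Next I'll measure them and check an enlarged crop.

```bash
cat > h.py <<'E'
import numpy as np,cv2
def ray(c,uv):
    d=np.linalg.inv(c["K"])@[uv[0],uv[1],1]; return c["pose"][:3,3],c["pose"][:3,:3]@d
def plane(c,uv,z):
    o,d=ray(c,uv); return o+d*(z-o[2])/d[2]
def fish(c,uv):
    K=c["K"]; x=(uv[0]-K[0,2])/K[0,0]; y=(uv[1]-K[1,2])/K[1,1]; r=np.hypot(x,y)+1e-9
    return c["pose"][:3,3],c["pose"][:3,:3]@np.array([x/r*np.sin(r),y/r*np.sin(r),np.cos(r)])
def fplane(c,uv,z):
    o,d=fish(c,uv); return o+d*(z-o[2])/d[2]
def tri(r1,r2):
    A=np.zeros((3,3));b=np.zeros(3);P=[]
    for o,d in(r1,r2):
        d=d/np.linalg.norm(d);M=np.eye(3)-np.outer(d,d);A+=M;b+=M@o
    p=np.linalg.solve(A,b)
    return p,[float(np.linalg.norm(np.cross(p-o,d/np.linalg.norm(d)))) for o,d in(r1,r2)]
def blobs(img,lo,hi,amin=20):
    h=cv2.cvtColor(img,cv2.COLOR_BGR2HSV); m=cv2.inRange(h,np.array(lo),np.array(hi))
    cs,_=cv2.findContours(m,cv2.RETR_EXTERNAL,cv2.CHAIN_APPROX_NONE)
    return [k for k in cs if cv2.contourArea(k)>amin]
E
python3 - <<'E'
import pickle,cv2,numpy as np
from h import *
d=pickle.load(open("d0.pkl","rb"));t=d["top"];s=d["scene"]
for nm,lo,hi,z in(("green",(45,90,40),(80,255,255),20),("red",(172,120,80),(180,255,255),66),("red0",(0,150,80),(5,255,255),66)):
  for c in("top","scene"):
    for k in blobs(d[c]["img"],lo,hi,15):
        q=cv2.boxPoints(cv2.minAreaRect(k)); P=np.array([plane(d[c],p,z)[:2] for p in q]); e=np.linalg.norm(P-np.roll(P,-1,0),axis=1)
        i=int(np.argmax(e)); v=P[(i+1)%4]-P[i]
        print(nm,c,cv2.minAreaRect(k)[0],P.mean(0).round(1),e[:2].round(),np.degrees(np.arctan2(v[1],v[0])).round(1))
a=cv2.resize(t["img"][150:250,165:365],(800,400),interpolation=cv2.INTER_CUBIC)
cv2.imwrite("pics/crop.png",a)
E
```

```text
green top (229.19232177734375, 280.9615173339844) [317.  141.5] [97. 74.] -78.7
green top (338.8235778808594, 277.79412841796875) [ 326.2 -179.5] [98. 74.] -76.1
green top (412.7359924316406, 243.0085906982422) [ 427.9 -400.6] [67. 46.] -59.0
green top (135.5, 235.5) [449.  419.2] [62. 56.] -89.9
green top (322.3488464355469, 198.52142333984375) [ 560.3 -133.3] [136. 103.] -72.2
green top (67.26415252685547, 109.9245376586914) [829.1 640.6] [57. 42.] -72.9
green scene (102.00000762939453, 309.5) [ 443.8 -410.6] [88. 57.] 125.4
green scene (237.03353881835938, 267.5234680175781) [ 558.6 -131.2] [178. 120.] 111.4
green scene (158.68096923828125, 235.1990966796875) [ 331.3 -182.3] [131.  87.] 107.1
green scene (246.67822265625, 182.7178192138672) [323.3 138.3] [144.  93.] 101.6
green scene (337.5, 155.0) [424.5 450.8] [56. 53.] 42.5
red top (218.50924682617188, 231.02618408203125) [460.9 168.6] [94.  8.] -70.4
red0 scene (290.5000305175781, 181.00003051757812) [459.  174.4] [94.  9.] 109.7
```

View pics/crop.png

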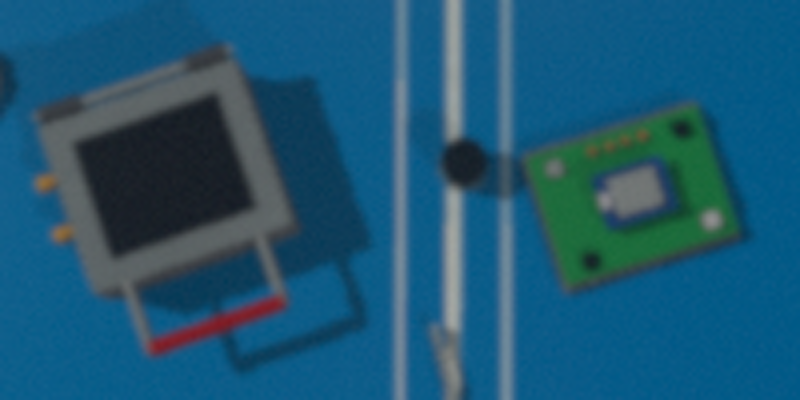

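The crop shows the big holder, whose green area measures about 136 x 103 mm, with the blue module and can at crop (637,192), image (324,198). It fits the 110 x 140 holder. The other two greens are about 97 x 74 mm, so they are the decoys. Now I'll locate the can and work out the shifts.

```bash
cat >> h.py <<'E'
def shift(s,target,yang=None):
    from scipy.spatial.transform import Rotation as Ro
    R=Ro.from_euler("xyz",s["tcp_rot"]).as_matrix()
    a=np.degrees(np.arctan2(R[1,1],R[0,1]))
    return (R.T@(np.array(target)-s["eef_pos"])).round(1), None if yang is None else round(a-yang,2)
E
python3 - <<'E'
import pickle,cv2,numpy as np
from h import *
from cell import env
d=pickle.load(open("d0.pkl","rb"))
for n,(x0,x1,y0,y1) in(("top",(310,335,188,210)),("scene",(220,256,248,285))):
    im=d[n]["img"]; sub=im[y0:y1,x0:x1]; h=cv2.cvtColor(sub,cv2.COLOR_BGR2HSV)
    m=(h[...,1]<80)&(h[...,2]>70); mb=(h[...,0]>98)&(h[...,0]<130)&(h[...,1]>90)
    for nm,q,z in(("can",m,41),("blue+can",m|mb,34)):
        nn,l,st,ce=cv2.connectedComponentsWithStats(q.astype(np.uint8)); i=1+np.argmax(st[1:,4])
        r=cv2.minAreaRect(np.argwhere(l==i)[:,::-1].astype(np.float32))
        uv=np.array(r[0])+[x0,y0]; print(n,nm,uv,r[1],st[i,4],plane(d[n],uv,z).round(1))
s=env.state()
a=np.radians(19.7);bar=np.array([460,171,66]);
print(shift(s,[559,-132,130],19.7), bar+185*np.array([np.cos(a),np.sin(a),0]))
E
```

```text
top can [321.65000153 197.94999981] (10.435514450073242, 16.443843841552734) 153 [ 559.3 -128.8   41. ]
top blue+can [323.00000191 197.99999905] (13.28156566619873, 18.973663330078125) 237 [ 560.  -133.6   34. ]
scene can [237.78000259 259.46000004] (12.20000171661377, 17.799999237060547) 183 [ 560.8 -131.3   41. ]
scene blue+can [237.52000046 262.1400013 ] (16.60000228881836, 23.200000762939453) 322 [ 561.1 -132.8   34. ]
(array([-565. , -521.4,   75.9]), np.float64(46.65)) [634.17205079 233.36262281  66.        ]
```

```bash
python3 -m crank '[[-565,-521,0,46.65,0],[-565,-521,0,46.65,0],[-565,-521,0,46.65,0],[-565,-521,0,46.65,0],[-565,-521,0,46.65,0],[-565,-521,0,46.65,0],[-565,-521,0,46.65,0],[-565,-521,0,46.65,0],[-565,-521,0,46.65,0],[-565,-521,0,46.65,0]]'; python3 - <<'E'
from h import *
from cell import env
print(shift(env.state(),[560,-132,130],19.7))
E
```

```text
t: 0.93
eef_pos: [418.2, 188.9, 205.9]
tcp_rot: [-3.142, -0.0, 1.915]
ft_force: [1.2, 0.1, 0.5]
opening: 0.352
grip_force: 0.0
(array([-350. ,   25.3,   75.9]), np.float64(0.0))
```

```bash
python3 -m crank '[[-350,25,30,0,0],[-350,25,50,0,0],[-350,25,76,0,0],[-350,25,76,0,0],[-350,25,76,0,0],[-350,25,76,0,0],[-350,25,76,0,0],[-350,25,76,0,0],[-350,25,76,0,0],[-350,25,76,0,0]]'; python3 - <<'E'
from h import *
from cell import env
c=env.read_camera("wrist"); cv2.imwrite("pics/w1.png",c["img"])
import pickle;pickle.dump(c,open("w1.pkl","wb"))
s=env.state();print(s["eef_pos"],s["ft_force"],shift(s,[560,-132,70],19.7)); print(c["K"].round(1).tolist(),c["pose"].round(2).tolist())
E
```

```text
t: 1.77
eef_pos: [560.5, -134.4, 128.0]
tcp_rot: [-3.141, -0.0, 1.911]
ft_force: [-1.1, 0.3, 0.6]
opening: 0.005
grip_force: 0.0
[ 559.53036934 -132.18003228  128.54911965] [ 0.10547648  0.31503571 -0.47232477] (array([-0.1,  0.6, 58.5]), np.float64(-0.18))
[[325.2, 0.0, 280.5], [0.0, 325.2, 206.5], [0.0, 0.0, 1.0]] [[0.94, 0.32, 0.09, 536.27], [0.33, -0.91, -0.26, -61.48], [-0.0, 0.27, -0.96, 306.59], [0.0, 0.0, 0.0, 1.0]]
```

View pics/w1.png

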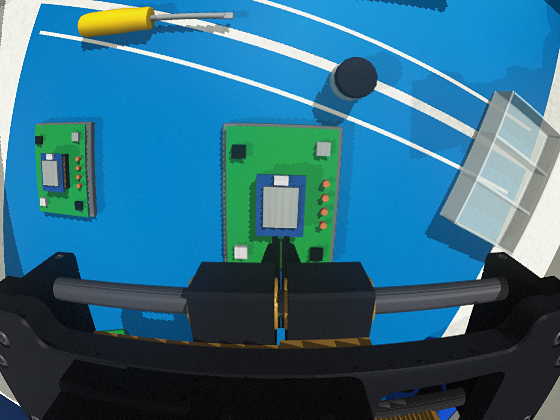

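The wrist view shows the can at about x 262–299, y 187–236, with its centre near (280,211). The closed fingertips come in at (280,240) and block nothing else.

```bash
python3 - <<'E'
from h import *
import pickle;c=pickle.load(open("w1.pkl","rb"))
for uv in((262,187),(298,187),(262,236),(299,236),(280,211)): print(fplane(c,uv,42).round(1))
for uv in((256,175),(305,175),(256,237),(306,237)): print(fplane(c,uv,34).round(1))
E
```

```text
[ 541.  -121.2   42. ]
[ 569.3 -111.2   42. ]
[ 554.9 -162.5   42. ]
[ 585.3 -151.8   42. ]
[ 562.1 -135.8   42. ]
[ 532.9 -114.8   34. ]
[ 572.3 -100.8   34. ]
[ 550.6 -168.3   34. ]
[ 593.  -153.3   34. ]
```

```bash
python3 -m crank '[[-2.8,2,20,0,0],[-2.8,2,40,0,0],[-2.8,2,58,0,0],[-2.8,2,60,0,0],[-2.8,2,62,0,0],[-2.8,2,64,0,0],[-2.8,2,66,0,0],[-2.8,2,68,0,0],[-2.8,2,69,0,0],[-2.8,2,70,0,0]]'; python3 -c "
from cell import env;s=env.state();print(s['eef_pos'],s['ft_force'])"
```

```text
t: 2.65
eef_pos: [562.5, -132.1, 60.2]
tcp_rot: [3.141, 0.0, 1.915]
ft_force: [-0.2, 0.0, 0.0]
opening: 0.004
grip_force: 0.0
[ 562.46483147 -132.1271585    60.24638833] [-0.18708252  0.00812609  0.02581629]
```

```bash
python3 -m crank '[[-1.5,0,1,0,0],[-1.5,0,2,0,0],[-1.5,0,3,0,0],[-1.5,0,4,0,0],[-1.5,0,5,0,0],[-1.5,0,5,0,0]]'; python3 -c "
from cell import env;s=env.state();print(s['eef_pos'],s['ft_force'])"
```

```text
t: 3.15
eef_pos: [562.7, -133.5, 54.7]
tcp_rot: [-3.141, -0.0, 1.915]
ft_force: [0.1, 0.2, 0.3]
opening: 0.003
grip_force: 0.0
[ 562.74723693 -133.53220272   54.71034985] [0.09528572 0.22864201 0.25076031]
```

There is no force yet, although the tips should be at the can's height. I'll look.

```bash
python3 - <<'E'
from h import *
from cell import env
print(env.tips_ahead, env.state()["ft_force"])
c=env.read_camera("wrist"); s=env.read_camera("scene")
a=cv2.resize(c["img"][140:340,180:380],(500,500),interpolation=cv2.INTER_CUBIC)
b=cv2.resize(s["img"][220:300,200:248+32],(300,300),interpolation=cv2.INTER_CUBIC)
o=np.zeros((500,800,3),np.uint8);o[:,:500]=a;o[:300,500:]=b;cv2.imwrite("pics/w2.png",o)
E
```

```text
19.0 [0.09528572 0.22864201 0.25076031]
```

View pics/w2.png

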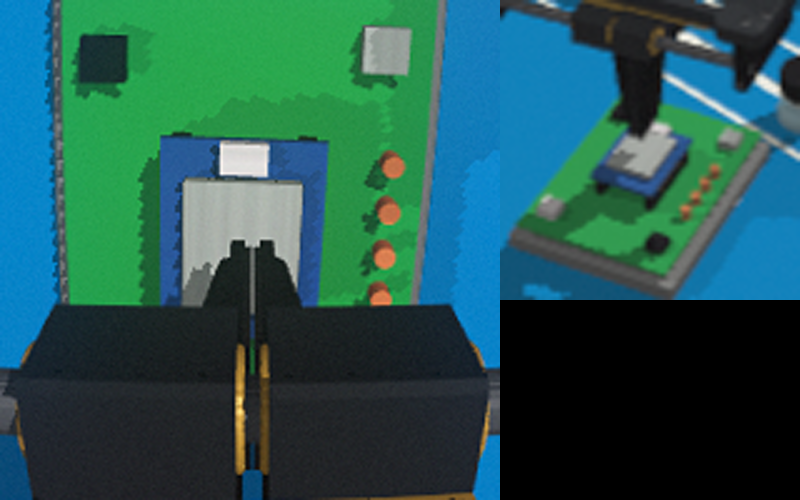

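The picture shows the tips over the can's middle, at crop (252,245), with the module still standing proud. I'll keep going down in small steps until there is force.

```bash
python3 -m crank '[[0,0,1,0,0],[0,0,2,0,0],[0,0,2,0,0]]'; python3 -m crank '[[0,0,1,0,0],[0,0,2,0,0],[0,0,2,0,0]]'
```

```text
t: 3.5
eef_pos: [562.8, -133.5, 52.8]
tcp_rot: [-3.142, -0.0, 1.915]
ft_force: [-0.3, -0.1, 1.4]
opening: 0.004
grip_force: 0.0
t: 3.75
eef_pos: [562.7, -133.5, 50.7]
tcp_rot: [-3.141, -0.0, 1.915]
ft_force: [-0.9, -0.6, -0.2]
opening: 0.006
grip_force: 0.0
```

```bash
python3 - <<'E'
from h import *
from cell import env
st=env.state();print(st["eef_pos"],st["ft_force"])
s=env.read_camera("scene");t=env.read_camera("top")
def pr(c,p):
    q=np.linalg.inv(c["pose"])@np.append(p,1);q=c["K"]@q[:3];return (q[:2]/q[2])
o=np.zeros((480,800,3),np.uint8)
for i,(c,x0,y0) in enumerate(((s,210,230),(t,300,175))):
    a=cv2.resize(c["img"][y0:y0+48,x0:x0+40],(400,480),interpolation=cv2.INTER_CUBIC)
    for z,col in((31.7,(0,0,255)),(42,(0,255,255)),(60,(255,0,255))):
        p=(pr(c,[562.7,-133.5,z])-[x0,y0]+.5)*10; print(z,p); cv2.circle(a,tuple(int(v) for v in p),4,col,-1)
    o[:,i*400:i*400+400]=a
cv2.imwrite("pics/w3.png",o)
E
```

```text
[ 562.73419471 -133.53348992   50.68502271] [-0.94831735 -0.64390903 -0.18453947]
31.7 [283.39703037 338.60041483]
42 [281.46130565 305.09752858]
60 [278.02341901 245.59571843]
31.7 [233.72341953 226.7750542 ]
42 [237.66624572 222.67575121]
60 [244.72130535 215.34070126]
```

View pics/w3.png

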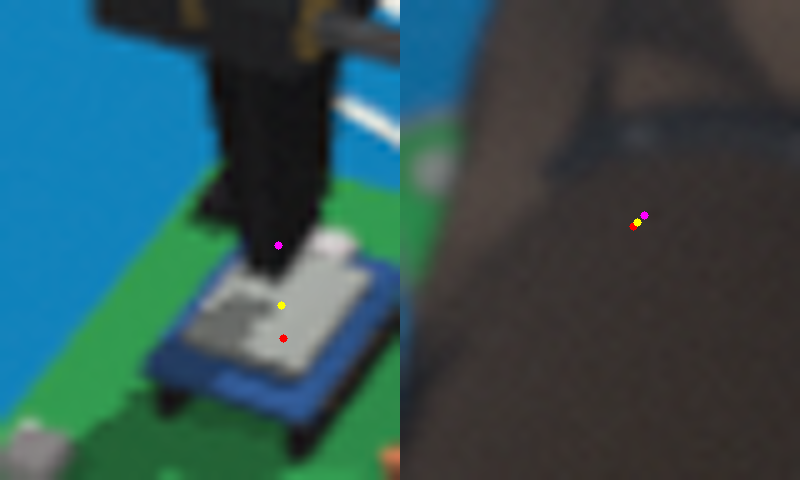

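The scene crop shows the tips at (265,280), which is well above the can. They come out about 10–15 mm higher than the nominal TCP suggests, so nothing is touching yet. I'll carry on down under force watch.

```bash
for i in 1 2 3; do python3 -m crank '[[0,0,1,0,0],[0,0,2,0,0],[0,0,2,0,0]]' | grep -E "eef|ft"; done
```

```text
eef_pos: [562.8, -133.5, 48.7]
ft_force: [-0.8, -1.7, -0.6]
eef_pos: [562.8, -133.5, 46.7]
ft_force: [0.1, 0.1, 0.3]
eef_pos: [562.8, -133.5, 44.7]
ft_force: [-0.8, 0.1, -1.0]
```

```bash
for i in 1 2; do python3 -m crank '[[0,0,1,0,0],[0,0,2,0,0],[0,0,2,0,0]]' | grep -E "eef|ft"; done; python3 - <<'E'
from h import *
from cell import env
s=env.read_camera("scene");w=env.read_camera("wrist")
o=np.zeros((480,800,3),np.uint8)
for i,(c,x0,y0,k) in enumerate(((s,210,230,10),(w,240,180,5))):
    o[:,i*400:i*400+400]=cv2.resize(c["img"][y0:y0+480//k,x0:x0+400//k],(400,480),interpolation=cv2.INTER_CUBIC)
cv2.imwrite("pics/w4.png",o)
import pickle;pickle.dump((s,w),open("sw.pkl","wb"))
E
```

```text
eef_pos: [562.8, -133.5, 42.7]
ft_force: [-0.2, -0.2, -0.2]
eef_pos: [562.8, -133.5, 40.7]
ft_force: [-0.0, 0.5, 0.1]
```

View pics/w4.png

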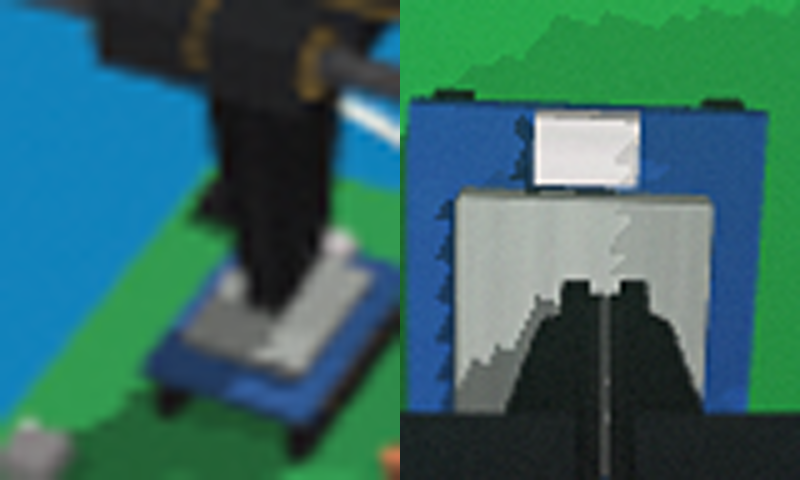

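The tip is now at crop (268,312), which puts it at z≈40 and essentially on the can. The real tips lie about at the reported TCP height. Pressing on.

```bash
for i in 1 2 3; do python3 -m crank '[[0,0,0.5,0,0],[0,0,1,0,0],[0,0,1,0,0]]' | grep -E "eef|ft"; done
```

```text
eef_pos: [562.8, -133.5, 39.8]
ft_force: [0.1, 0.5, -0.3]
eef_pos: [562.8, -133.5, 38.8]
ft_force: [-0.3, 0.5, -0.6]
eef_pos: [562.8, -133.5, 37.8]
ft_force: [0.5, -0.6, 0.6]
```

```bash
for i in 1 2 3 4; do python3 -m crank '[[0,0,0.5,0,0],[0,0,1,0,0],[0,0,1,0,0]]' | grep -E "eef|ft"; done
```

```text
eef_pos: [562.8, -133.5, 36.8]
ft_force: [0.1, 0.4, -0.5]
eef_pos: [562.8, -133.5, 35.8]
ft_force: [-0.0, -0.4, -0.4]
eef_pos: [562.8, -133.5, 34.8]
ft_force: [0.5, 0.1, 0.3]
eef_pos: [562.9, -133.5, 33.9]
ft_force: [-0.1, -0.4, -0.2]
```

```bash
python3 - <<'E'
from h import *
import pickle
s,w=pickle.load(open("sw.pkl","rb"))
print("tip at TCP z 40.7:",tri(ray(s,(236.3,260.9)),fish(w,(280.7,237))))
# can back edge corners, label-side, triangulated
for a,b in(((246.5,256.0),(302.3,219.5)),((240.0,266.9),None)):
    if b: print("can corner",tri(ray(s,a),fish(w,b)))
for p in((291.5,219.5),(302.3,220)): print(fish(w,p)[0].round(1))
r=lambda p:fish(w,p)
# range from known widths
for (p,q,L,n) in(((251.2,219.5),(302.3,220.3),30,"can"),((242,200.2),(313.5,202.2),42,"blue")):
    o,d1=r(p);_,d2=r(q);an=np.arccos(d1@d2);R=L/2/np.tan(an/2);d=(d1+d2)/2;print(n,"z",(o+R*d/np.linalg.norm(d)).round(1))
E
```

```text
tip at TCP z 40.7: (array([ 559.81010035, -130.41355913,   34.85470481]), [3.5840317066580134, 3.5840317066580463])
can corner (array([ 569.13989306, -110.93729775,   43.0711454 ]), [0.31847610584495684, 0.3184761058448826])
[538.1 -60.8 219.4]
[538.1 -60.8 219.4]
can z [ 556.2 -117.3   38.3]
blue z [ 553.2 -107.1   35.5]
```

```bash
for i in 1 2 3 4; do python3 -m crank '[[0,0,0.5,0,0],[0,0,1,0,0],[0,0,1,0,0]]' | grep -E "eef|ft"; done;  python3 - <<'E'
from h import *
from cell import env
s=env.read_camera("scene");w=env.read_camera("wrist")
o=np.zeros((480,800,3),np.uint8)
for i,(c,x0,y0,k) in enumerate(((s,210,230,10),(w,240,180,5))):
    o[:,i*400:i*400+400]=cv2.resize(c["img"][y0:y0+480//k,x0:x0+400//k],(400,480),interpolation=cv2.INTER_CUBIC)
cv2.imwrite("pics/w5.png",o)
E
```

```text
eef_pos: [562.9, -133.5, 33.3]
ft_force: [-0.7, 0.9, 4.8]
eef_pos: [562.9, -133.5, 32.4]
ft_force: [-1.3, 0.3, 5.5]
eef_pos: [562.9, -133.6, 31.3]
ft_force: [-1.9, -0.0, 6.4]
eef_pos: [562.9, -133.6, 30.4]
ft_force: [-1.8, 0.2, 5.1]
```

View pics/w5.png

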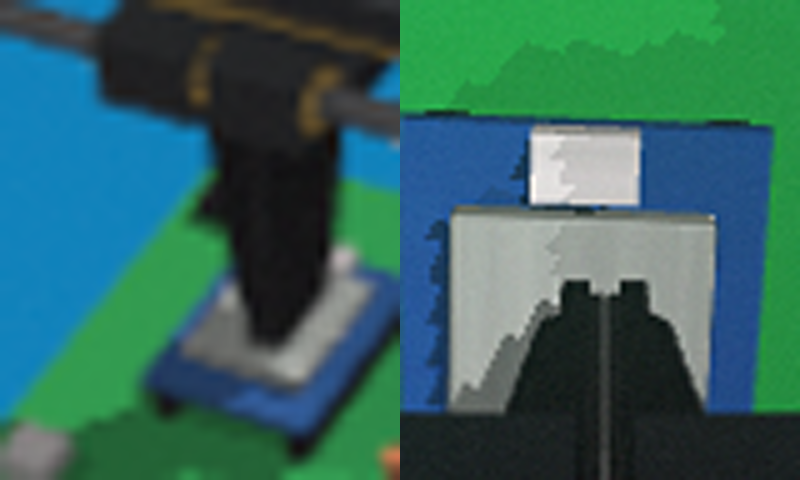

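Contact came at TCP z≈33.5, and the module is moving down at about 5–6 N. The tips therefore really sit about 28 mm short of the stated tip point, which I'll allow for at the bar. I'll push on to the firm stop.

```bash
for i in 1 2 3 4 5; do python3 -m crank '[[0,0,0.5,0,0],[0,0,1,0,0],[0,0,1,0,0]]' | grep -E "eef|ft"; done
```

```text
eef_pos: [562.9, -133.6, 29.3]
ft_force: [-0.7, 0.7, 6.2]
eef_pos: [562.9, -133.6, 28.4]
ft_force: [-1.6, -0.0, 5.8]
eef_pos: [562.9, -133.6, 28.0]
ft_force: [-4.2, 0.4, 14.0]
eef_pos: [563.0, -133.6, 27.9]
ft_force: [-6.8, 2.1, 24.4]
eef_pos: [563.0, -133.6, 27.8]
ft_force: [-8.8, 2.9, 35.2]
```

Firm stop found: the force reached 35 N with no further travel, after about 5.6 mm of movement. I'll retreat and go over the bar.

```bash
python3 -m crank '[[0,0,-30,0,0],[0,0,-70,0,45],[40,1,-95,0,45],[80,2,-95,0,45],[120,3,-95,0,45],[160,3,-95,0,45],[200,4,-95,0,45],[240,5,-95,0,45],[280,5,-95,0,45],[322,6,-95,0,45]]'; python3 -m crank '[[0,0,0,0,45],[0,0,0,0,45],[0,0,0,0,45],[0,0,0,0,45]]'; python3 - <<'E'
from h import *
from cell import env
w=env.read_camera("wrist");t=env.read_camera("top")
import pickle;pickle.dump(w,open("w6.pkl","wb"));cv2.imwrite("pics/w6.png",w["img"])
print(env.state()["eef_pos"],w["pose"][:3,3].round(1))
s=env.read_camera("scene");bs=[]
for c,n in((w,"w"),(s,"s"),(t,"t")):
  for lo,hi in(((0,140,70),(6,255,255)),((170,120,70),(180,255,255))):
    for k in blobs(c["img"],lo,hi,25):
        r=cv2.minAreaRect(k);print(n,r,cv2.boundingRect(k), [plane(c,r[0],66).round(1),fplane(c,r[0],66).round(1)][n=="w"])
E
```

```text
t: 10.13
eef_pos: [459.1, 172.8, 120.1]
tcp_rot: [3.141, 0.0, 1.914]
ft_force: [0.5, 0.3, -0.2]
opening: 0.475
grip_force: 0.0
t: 10.47
eef_pos: [460.5, 170.4, 119.9]
tcp_rot: [3.141, 0.0, 1.913]
ft_force: [1.5, -0.1, 0.3]
opening: 0.478
grip_force: 0.0
[460.55522403 170.14602761 119.89334714] [435.9 243.2 298.5]
w ((278.5, 220.5), (15.0, 127.0), 0.0) (271, 157, 16, 128) [460.4 170.5  66. ]
s ((290.45269775390625, 180.9662322998047), (2.557448387145996, 20.57583236694336), 35.53767395019531) (284, 173, 14, 17) [459.3 173.2  66. ]
```

View pics/w6.png

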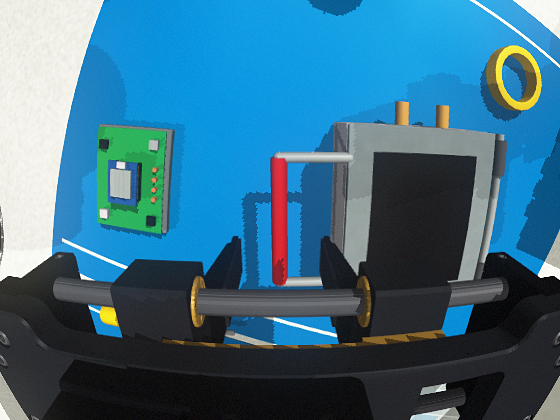

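The wrist view shows the bar as vertical from (278,157) to (280,285), centred between the finger tips at x≈237 and 325. The inner finger is lined up with the gap. I'll descend so that the tips reach about 19 mm below the bar.

```bash
python3 -m crank '[[0,0,20,0,45],[0,0,40,0,45],[0,0,50,0,45],[0,0,60,0,45],[0,0,70,0,45],[0,0,76,0,45],[0,0,81,0,45],[0,0,81,0,45]]'; python3 - <<'E'
from h import *
from cell import env
s=env.read_camera("scene");w=env.read_camera("wrist")
o=np.zeros((480,800,3),np.uint8)
for i,(c,x0,y0,k) in enumerate(((s,260,150,8),(w,230,150,4))):
    o[:,i*400:i*400+400]=cv2.resize(c["img"][y0:y0+480//k,x0:x0+400//k],(400,480),interpolation=cv2.INTER_CUBIC)
cv2.imwrite("pics/w7.png",o)
E
```

```text
t: 11.28
eef_pos: [459.9, 171.2, 38.3]
tcp_rot: [-3.141, -0.0, 1.914]
ft_force: [-0.9, 0.6, 0.4]
opening: 0.477
grip_force: 0.0
```

View pics/w7.png

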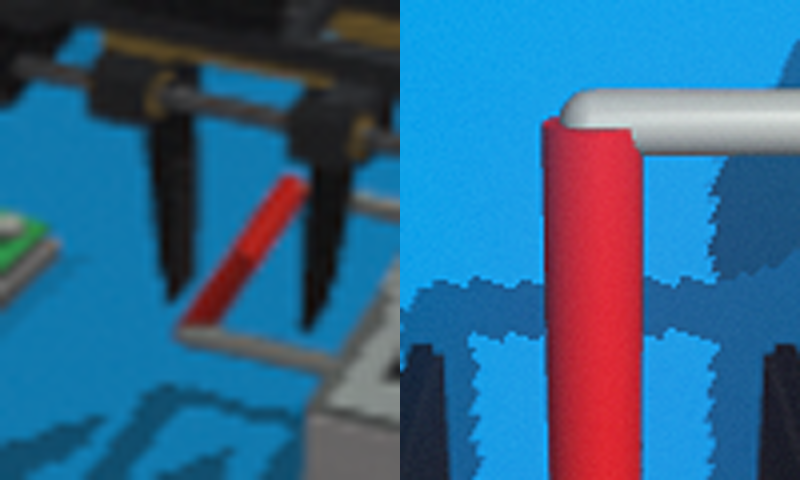

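The fingers straddle the bar: left crop shows tips at (175,295) and (310,330) with the bar between them and above the tips. Closing now, with a 1 mm centring shift.

```bash
python3 -m crank '[[0,-1,0,0,45],[0,-1,0,0,0],[0,-1,0,0,0],[0,-1,0,0,0],[0,-1,0,0,0],[0,-1,0,0,0],[0,-1,0,0,0]]'; python3 - <<'E'
import numpy as np
from cell import env
s=env.state();print(s["eef_pos"],s["ft_force"],s["opening"]*95.1,s["grip_force"])
# arc in tool y / z(down), bar relative to the grip
for a in np.arange(0,95,5): r=np.radians(a);print(a,round(185*(1-np.cos(r)),1),round(-185*np.sin(r),1),end=" | ")
E
```

```text
t: 11.97
eef_pos: [459.1, 171.0, 39.0]
tcp_rot: [-3.142, -0.0, 1.915]
ft_force: [-0.4, 0.5, 1.4]
opening: 0.117
grip_force: 30.0
[459.06575871 170.95001068  38.99442576] [-0.41557398  0.45371936  1.36875022] 11.129147829596395 30.030669271945953
0 0.0 -0.0 | 5 0.7 -16.1 | 10 2.8 -32.1 | 15 6.3 -47.9 | 20 11.2 -63.3 | 25 17.3 -78.2 | 30 24.8 -92.5 | 35 33.5 -106.1 | 40 43.3 -118.9 | 45 54.2 -130.8 | 50 66.1 -141.7 | 55 78.9 -151.5 | 60 92.5 -160.2 | 65 106.8 -167.7 | 70 121.7 -173.8 | 75 137.1 -178.7 | 80 152.9 -182.2 | 85 168.9 -184.3 | 90 185.0 -185.0 |
```

```bash
python3 -m crank '[[0,0.3,-9.7,0,0],[0,1,-19.3,0,0],[0,2.3,-28.9,0,0],[0,4,-38.5,0,0],[0,6.3,-47.9,0,0],[0,9.1,-57.2,0,0],[0,12.3,-66.3,0,0],[0,16,-75.2,0,0],[0,20.2,-84,0,0],[0,24.8,-92.5,0,0]]'
python3 - <<'E'
from h import *
from cell import env
s=env.read_camera("scene");t=env.read_camera("top");w=env.read_camera("wrist");R=[]
for n,c in(("s",s),("t",t),("w",w)):
    for lo,hi in(((0,140,60),(6,255,255)),((170,120,60),(180,255,255))):
        for k in blobs(c["img"],lo,hi,20): print(n,cv2.minAreaRect(k))
st=env.state();print(st["eef_pos"],st["ft_force"])
z0=np.array([24.8,-92.5])
for a in range(32,93,2): r=np.radians(a);print(a,round(185*(1-np.cos(r))-24.8,1),round(-185*np.sin(r)+92.5,1),end=" | ")
E
```

```text
t: 12.8
eef_pos: [481.4, 179.1, 132.7]
tcp_rot: [-3.14, -0.0, 1.915]
ft_force: [-1.4, -0.6, -1.7]
opening: 0.119
grip_force: 30.0
s ((297.5610046386719, 156.0487823486328), (3.7481703758239746, 13.743291854858398), 38.65980911254883)
w ((280.5, 330.5), (27.0, 19.0), 90.0)
w ((280.5, 269.0), (40.0, 21.0), 90.0)
w ((280.0, 233.0), (24.0, 110.0), 0.0)
[481.42862309 179.08689464 132.65792283] [-4.4499543  -2.11642796  1.48700075]
32 3.3 -5.5 | 34 6.8 -11.0 | 36 10.5 -16.2 | 38 14.4 -21.4 | 40 18.5 -26.4 | 42 22.7 -31.3 | 44 27.1 -36.0 | 46 31.7 -40.6 | 48 36.4 -45.0 | 50 41.3 -49.2 | 52 46.3 -53.3 | 54 51.5 -57.2 | 56 56.7 -60.9 | 58 62.2 -64.4 | 60 67.7 -67.7 | 62 73.3 -70.8 | 64 79.1 -73.8 | 66 85.0 -76.5 | 68 90.9 -79.0 | 70 96.9 -81.3 | 72 103.0 -83.4 | 74 109.2 -85.3 | 76 115.4 -87.0 | 78 121.7 -88.5 | 80 128.1 -89.7 | 82 134.5 -90.7 | 84 140.9 -91.5 | 86 147.3 -92.0 | 88 153.7 -92.4 | 90 160.2 -92.5 | 92 166.7 -92.4 |
```

```bash
python3 -m crank '[[0,5,-8.2,0,0],[0,10.5,-16.2,0,0],[0,16.4,-23.9,0,0],[0,22.7,-31.3,0,0],[0,29.4,-38.3,0,0],[0,36.4,-45,0,0],[0,43.8,-51.3,0,0],[0,51.5,-57.2,0,0],[0,59.4,-62.7,0,0],[0,67.7,-67.7,0,0]]'
python3 - <<'E'
from cell import env
import numpy as np
st=env.state();print(st["eef_pos"],st["ft_force"])
for a in range(62,93,2): r=np.radians(a);print(a,round(185*(.5-np.cos(r)),1),round(-185*(np.sin(r)-np.sqrt(.75)),1),end=" | ")
E
```

```text
t: 13.78
eef_pos: [544.6, 202.0, 201.6]
tcp_rot: [-3.139, -0.0, 1.915]
ft_force: [-11.1, -1.0, 13.4]
opening: 0.121
grip_force: 30.0
[544.56825912 201.99742967 201.61667141] [-11.13493805  -1.02773887  13.39457268]
62 5.6 -3.1 | 64 11.4 -6.1 | 66 17.3 -8.8 | 68 23.2 -11.3 | 70 29.2 -13.6 | 72 35.3 -15.7 | 74 41.5 -17.6 | 76 47.7 -19.3 | 78 54.0 -20.7 | 80 60.4 -22.0 | 82 66.8 -23.0 | 84 73.2 -23.8 | 86 79.6 -24.3 | 88 86.0 -24.7 | 90 92.5 -24.8 | 92 99.0 -24.7 |
```

Still gripped; there is about 17 N outward along the flap, so I'll ease the path outward by 1 mm and continue more slowly.

```bash
python3 -m crank '[[0,5.2,-4,0,0],[0,11,-7,0,0],[0,16.9,-9.8,0,0],[0,22.8,-12.3,0,0],[0,28.8,-14.6,0,0],[0,34.9,-16.7,0,0],[0,41.1,-18.6,0,0],[0,47.4,-20.3,0,0],[0,53.7,-21.7,0,0],[0,60.2,-23,0,0]]'
python3 - <<'E'
from h import *
from cell import env
s=env.read_camera("scene");t=env.read_camera("top");
cv2.imwrite("pics/s8.png",cv2.resize(s["img"][60:260,220:440],(660,600),interpolation=cv2.INTER_CUBIC))
for n,c in(("s",s),("t",t)):
    for lo,hi in(((0,140,60),(6,255,255)),((170,120,60),(180,255,255))):
        for k in blobs(c["img"],lo,hi,15): print(n,cv2.minAreaRect(k))
st=env.state();print(st["eef_pos"],st["ft_force"],st["t"])
E
```

```text
t: 14.62
eef_pos: [602.9, 223.1, 222.9]
tcp_rot: [3.141, -0.001, 1.915]
ft_force: [-3.3, 4.3, 2.3]
opening: 0.117
grip_force: 30.0
s ((350.15386962890625, 132.2692108154297), (4.992301940917969, 15.254256248474121), 33.690067291259766)
t ((201.75001525878906, 164.24998474121094), (3.4785051345825195, 9.486830711364746), 71.56504821777344)
[603.40260015 223.23069016 222.92869943] [-4.63679372  4.27103719  5.4659075 ] 14.7167
```

View pics/s8.png

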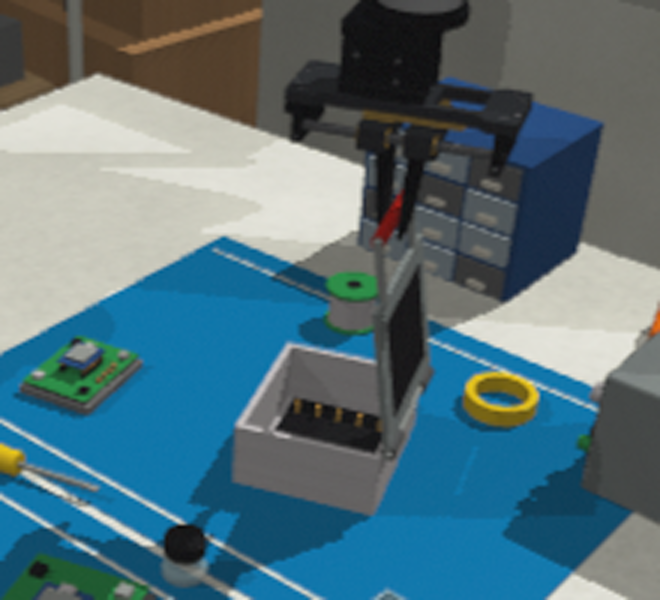

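The flap stands at about 80°, with the red bar between the fingers at crop (390,215). It needs about 31 mm more along the box's x, with a slow finish.

```bash
python3 -m crank '[[0,5,-0.5,0,0],[0,10,-1,0,0],[0,15,-1.4,0,0],[0,19,-1.6,0,0],[0,23,-1.8,0,0],[0,26,-2,0,0],[0,28.5,-2,0,0],[0,30,-2,0,0],[0,31,-2,0,0],[0,31,-2,0,0]]'; python3 -m crank '[[0,0,0,0,0],[0,0,0,0,0],[0,0,0,0,0],[0,0,0,0,0],[0,0,0,0,0],[0,0,0,0,0]]'
python3 - <<'E'
from h import *
from cell import env
s=env.read_camera("scene");t=env.read_camera("top");u=[]
for n,c in(("s",s),("t",t)):
    for lo,hi in(((0,140,60),(6,255,255)),((170,120,60),(180,255,255))):
        for k in blobs(c["img"],lo,hi,10): r=cv2.minAreaRect(k);print(n,r);u.append(ray(c,r[0]))
if len(u)==2:print(tri(*u))
st=env.state();e=st["eef_pos"];print(e,st["ft_force"],st["t"]);d=(e-[459.07,170.95,39]);print(d@[.9415,.337,0],d[2])
E
```

```text
t: 15.55
eef_pos: [632.1, 233.7, 224.7]
tcp_rot: [3.141, -0.001, 1.915]
ft_force: [-3.3, 5.1, 3.8]
opening: 0.118
grip_force: 30.0
t: 16.05
eef_pos: [631.9, 233.6, 224.7]
tcp_rot: [3.141, -0.001, 1.915]
ft_force: [-1.8, 4.9, 3.4]
opening: 0.121
grip_force: 30.0
s ((363.60003662109375, 132.30003356933594), (4.919349670410156, 17.8885440826416), 26.56505012512207)
t ((197.3972625732422, 152.2260284423828), (2.808987855911255, 9.48033332824707), 69.44395446777344)
(array([647.26051307, 197.44653519, 267.06711412]), [5.507326045661882, 5.507326045661729])
[631.9311211  233.62235712 224.66436535] [-2.99499249  4.924794    3.68844871] 16.15
183.86932986243303 185.66436534728467
```

The bar has travelled 183.9 mm of the 185 mm along the box's x and 185.7 mm up, which puts the flap at about 89.7°. It is still and gripped at 30 N. Handing in.

```bash
python3 -c "
from cell import env;print(env.job_done())"
```

```text
the job is handed in; nothing more can be done
None
```

I pressed the module down to its firm stop, then raised the flap to about 89.7° by my measurement and handed in at about 16 s with the bar still gripped at 30 N; no verdict came back.

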